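# Sweep the clothes pegs off the balcony bench into the peg tray

### The arm

A 6-joint arm with a two-finger parallel gripper is mounted at the origin on the work surface. World frame = base frame: x ahead of the robot, y to its left, z up, the work surface at z = 0. Lengths are in m, angles in rad, forces in N, time in s.
With the tool pointing down it reaches from about 0.275 to 0.75 m from the base axis. Payload 10.2 kg.
Tool frame: the origin (TCP) lies midway between the tips of the shut fingers; the grasp point (between the pads) lies 19 mm behind it; z points along the fingers, x is the direction in which the jaws open and shut, and the axes are right-handed (so a half turn about z gives the same grasp; the last joint's range is limited). The gripper opens to 85 mm and grips with 20 to 120 N. Pads are 22 mm wide; open, the fingers measure 114 mm over their backs; the gripper's body (76 mm by 85 mm) begins 54 mm behind the grasp point. The pads swing forward as they close: fully open they stand 13 mm farther back than shut.
Start: joints at [0.953, 0.313, 1.498, -0, 1.331, -0.223], TCP at [0.202, 0.485, 0.231] pointing down, gripper open.
Joint ranges: [-2.94, 2.94], [-0.97, 2.17], [0.19, 2.56], [-1.23, 4.37], [0.02, 3.11], [-2.88, 2.88]. Speed limits (rad/s): [2.39, 2.39, 3.01, 3.14, 3.14, 3.14].

### API

Orientations are given as a unit quaternion [w, x, y, z].
In Python, from station import r gives the robot as it stands. The module is installed in compiled form; this text tells all that it offers.
- The arm moves only by the tool apply_moves, never from a script. Its argument "deltas" is a list that holds one entry, the list of rows, each a list of 5 numbers: the opening, from -1 (shut) to 1 (fully open), so that 0 is half open, then the shift along the world's x, y, z in m, then the turn about the world's z in degrees. A call has 1 to 12 rows; each row is the pose to reach, as a shift and turn from the pose commanded when the call began; what a row does not reach only later rows make up. A row lasts 1/12 s, in which the tool goes at most 41.7 mm and 7.16 degrees, less where a joint would pass 70% of its speed; a pose out of reach is approached as far as the arm can. A call with a gripper value outside its range is refused whole. The fingers move at their own pace and stop on an object; the grip force is fixed at half the most. Time passes only in rows, so rows that repeat a pose let the fingers close. It gives the time, the measured TCP pose, the force and the opening at its end, in the units of the state.
- r.read_state(): the state, without advancing time (a new reading comes with each control period).
- r.camera(name): name is "scene" or "top"; returns a dict with "color" (420x560x3 uint8, blue, green, red), "K" (3x3 intrinsics, pixels), "origin" and "attitude" of the camera in the world. Camera axes: x right, y down, z forward; pixel columns grow to the right and rows downward; lengths in m; the calibration is good to about 2 mm. A picture is of the moment at which its call begins. There is no depth.
- r.job_done(): hands the job in, once; it reports no verdict.
The state is a dict: "time": time; "joint_positions": joint angles; "qvel": joint speeds; "tau": joint torques, N m; "tcp_pos": TCP position; "orientation": TCP orientation; "ft_force": force on the tool from outside, world axes, zero at the start; "torque": the same for the moment, N m; "grip_width": finger opening in m.
Only numpy, scipy, OpenCV 4.12 (cv2) and the standard library are available. Lean on these libraries where they do the work, as an engineer would, in place of code of your own. Each camera call takes 0.05 s, during which the arm holds its last target. There are 200 camera calls.

### The job

Sweep the three wooden clothes pegs along the low bench top with the fingertips and off its end, so that all three drop into the metal tray standing there. Push them only, do not pick them up, and leave the scraper on the bench and the mug and shoe horn in the slatted crate at the other end where they are.

Things in the scene. Friction and masses are not known exactly. Their poses are not given: they have to be found in the camera images.
- bench: fixed low dark wooden bench, 260 mm (its x) by 340 mm (its y), flat top 70 mm above the work surface; origin under its centre at the level of the work surface. Along its two 340 mm sides runs a lip 10 mm wide that rises 12 mm above the top (inner faces at x = -120 and +120 mm); the two ends at y = -170 and +170 mm are open, without lip. Turned by up to 0.2 rad from the world axes
- tray: fixed smooth metal tray, open above, 260 mm (x) by 150 mm (y), 50 mm high, walls 4 mm, floor 4 mm thick; origin under its centre. Stands against one open end of the bench, its near wall 2 mm off it, square to the bench, its rim 20 mm below the bench top. Which end (+y or -y of the bench) varies
- crate: fixed slatted wooden crate, 260 by 150 mm and 62 mm high, origin under its centre; stands in the same way against the bench's other end. Holds the mug and shoe horn; no peg belongs in it
- peg1: wooden clothes peg lying flat: 72 mm long (its x axis), 14 mm wide, 10 mm thick, 12 to 21 g, with a small steel spring; origin at the middle of its underside. It starts on the bench top within about 40 degrees of crosswise (its length near the bench's x axis), in the half of the top nearer the robot; the three start one after another along the bench, about 105 mm apart, the middle one near the middle
- peg2: wooden clothes peg lying flat: 72 mm long (its x axis), 14 mm wide, 10 mm thick, 12 to 21 g, with a small steel spring; origin at the middle of its underside. It starts on the bench top within about 40 degrees of crosswise (its length near the bench's x axis), in the half of the top nearer the robot; the three start one after another along the bench, about 105 mm apart, the middle one near the middle
- peg3: wooden clothes peg lying flat: 72 mm long (its x axis), 14 mm wide, 10 mm thick, 12 to 21 g, with a small steel spring; origin at the middle of its underside. It starts on the bench top within about 40 degrees of crosswise (its length near the bench's x axis), in the half of the top nearer the robot; the three start one after another along the bench, about 105 mm apart, the middle one near the middle
- scraper: loose plastic scraper lying on the bench top along the far side (the bench's +x side), 200 mm long along the bench's y, blade 48 mm wide, 12 mm thick; origin at the underside near the middle of its length. Not to be moved
- mug: loose white ceramic mug standing in the slatted crate, 72 mm across, 90 mm high, top about 97 mm above the work surface; origin at the centre of its underside. Not to be moved
- shoe_horn: loose stainless shoe horn lying in the slatted crate, about 170 mm long, 42 mm wide; origin at the middle of its underside. Not to be moved
There are look-alikes about, which are no part of the job. Leave any green or pink look-alike of the peg1 alone.

How it is judged:
By the outcome, as a careful person would: the job done as asked, in the order asked, and still so for the second after the job is handed in, with the robot touching nothing.
It also fails if it takes over 51 s, if anything falls off the work surface, if the arm or the gripper's body presses on something with over 40 N, if the wrist force passes 120 N, or if a joint passes its speed limit or range.

## Working session

There is one attempt and no reset: what is moved stays moved. The work goes in short steps, Python scripts to look and compute and a tool call to move; the robot and the scene stay as the last step left them, time stands still between calls to the robot, and variables do not carry over. Pictures are saved under pics/ and viewed, about 8 in all and at most 12, crops included, and the job is handed in when it is done.

Besides the shell and the picture viewer there is one more tool, called after "Call:" as name([rows], argument=value, ...), one row to a line, values as JSON. apply_moves: Moves the arm, as the interface text tells. Its arguments: {"type":"object","properties":{"deltas":{"type":"array","items":{"type":"array","items":{"type":"array","items":{"type":"number"}}}}},"required":["deltas"]}

```bash
mkdir -p pics
cat > h.py <<'E'
import numpy as np, cv2
from station import r
def look(name,fn):
    c=r.camera(name); cv2.imwrite('pics/'+fn,c['color']); np.savez('pics/'+fn+'.npz',K=c['K'],o=c['origin'],a=c['attitude']); return c
def ray(fn,u,v,z):
    d=np.load('pics/'+fn+'.npz'); R=d['a']
    if R.size==4:
        from scipy.spatial.transform import Rotation as Ro
        R=Ro.from_quat(np.roll(R.ravel(),-1)).as_matrix()
    p=R@np.linalg.solve(d['K'],[u,v,1]); return d['o']+p*(z-d['o'][2])/p[2]
E
python3 - <<'E'
from h import *
a=look('top','t1.png');b=look('scene','s1.png')
for c in(a,b):print(c['K'],c['origin'],c['attitude'])
s=r.read_state();print(s)
E
```

```text
[[481.41497291   0.         278.02591747]
 [  0.         481.41497291 200.05365787]
 [  0.           0.           1.        ]] [0.35405443 0.02632931 1.20776184] [ 0.0397392  -0.70288115  0.70905753 -0.04020327]
[[509.38291096   0.         287.00609357]
 [  0.         509.38291096 207.31376724]
 [  0.           0.           1.        ]] [ 0.88998512 -0.3872308   0.87373997] [-0.28235615  0.88277076  0.35517603 -0.12182275]
{'time': 0.1, 'joint_positions': array([ 9.52588033e-01,  3.13377511e-01,  1.49838132e+00, -6.73758765e-06,
        1.33099343e+00, -2.23421946e-01]), 'qvel': array([-0.00076976, -0.00213653, -0.00268138, -0.00079377, -0.00041862,
        0.00011718]), 'tau': array([ 1.96040819e-03, -4.12905586e+01, -2.60143965e+01, -1.94960598e-04,
        3.02560904e-03, -3.50264850e-05]), 'tcp_pos': array([0.20180353, 0.48440878, 0.23079315]), 'orientation': array([ 2.09792238e-04,  8.32048386e-01,  5.54702756e-01, -5.40529819e-04]), 'ft_force': array([0.86200087, 0.37303084, 0.4695876 ]), 'torque': array([ 0.04249262, -0.00816595, -0.01676732]), 'grip_width': 0.08560417981005194}
```

View pics/t1.png

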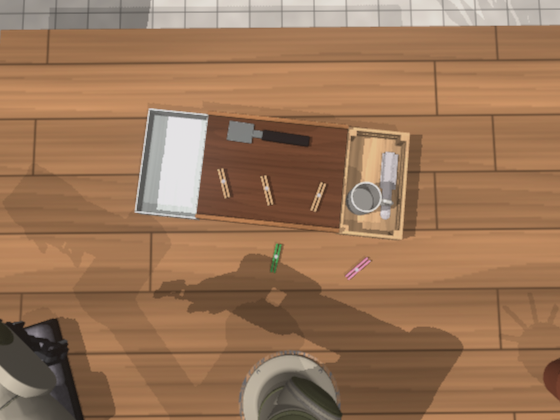

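View pics/s1.png

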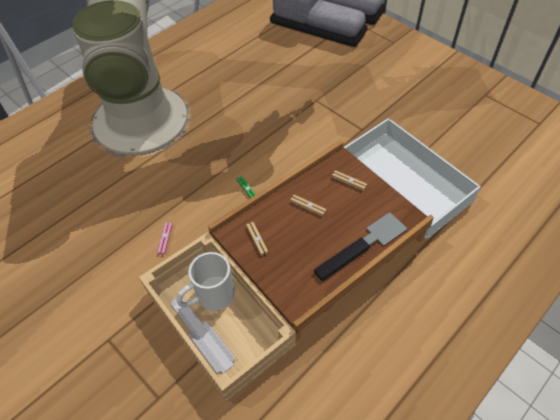

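The top view shows the tray at the left (+y end, about 172,163). Three plain wooden pegs lie on the bench at about (223,183), (267,190) and (318,197), and the scraper is along the far side. The green (276,257) and pink (358,268) look-alikes are off the bench, so the three on the bench are the ones meant. I'll check that in one enlarged crop.

Run:
```python
from h import *
im=cv2.imread('pics/t1.png')[100:250,190:355]
cv2.imwrite('pics/t1c.png',cv2.resize(im,None,fx=4,fy=4,interpolation=cv2.INTER_CUBIC))
```

```text
(no output)
```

View pics/t1c.png

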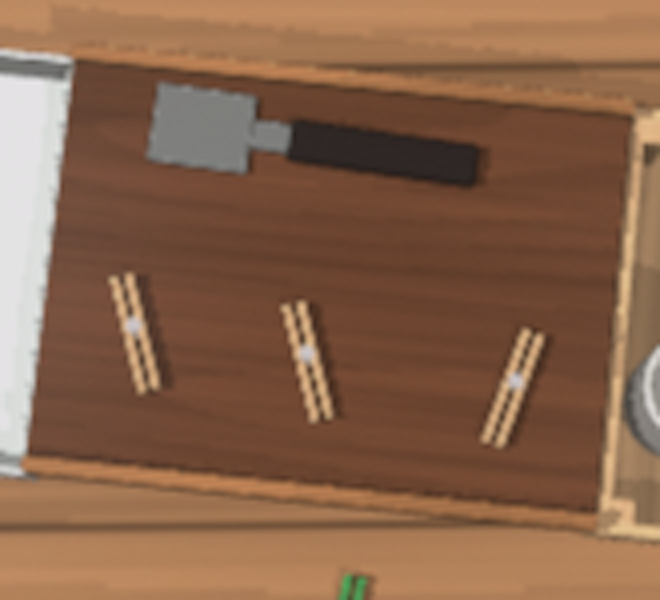

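The crop confirms three plain wood pegs with steel springs, centred at crop (134,326), (307,353) and (515,381). The scraper blade's near edge is at about crop (150,158)–(245,172). Next I'll convert these to world coordinates and the bench frame.

Run:
```python
from h import *
f=lambda u,v,z:ray('t1.png',190+u/4,100+v/4,z)[:2]
C={k:f(*p,.082) for k,p in dict(LT=(77,58),LB=(25,463),RB=(600,526),RT=(636,104)).items()}
for k in C:print(k,C[k].round(3))
n=np.linalg.norm;print('sides',n(C['LT']-C['LB']),n(C['LT']-C['RT']),n(C['LB']-C['RB']))
c=sum(C.values())/4
y=(C['LT']+C['LB'])-(C['RT']+C['RB']);y/=n(y);x=np.array([y[1],-y[0]])
print('centre',c,'ey',y,'ex',x,'ang deg',np.degrees(np.arctan2(x[1],x[0])))
for nm,p,z in [('p1',(134,326),.08),('p1a',(121,275),.08),('p1b',(148,390),.08),('p2',(307,353),.08),('p2a',(293,303),.08),('p2b',(321,420),.08),('p3',(515,381),.08),('p3a',(535,331),.08),('p3b',(494,444),.08),('blade1',(148,158),.075),('blade2',(247,173),.08),('h',(475,185),.082),('bladetip',(158,83),.075)]:
    q=f(*p,z);print(nm,q.round(3),'bench',np.round([(q-c)@x,(q-c)@y],3))
```

```text
LT [0.69  0.188]
LB [0.447 0.217]
RB [ 0.407 -0.119]
RT [ 0.659 -0.147]
sides 0.24529675824176644 0.3363965335784048 0.3385425861679204
centre [0.55061861 0.03496189] ey [0.10527785 0.99444285] ex [ 0.99444285 -0.10527785] ang deg -6.043175170998081
p1 [0.528 0.154] bench [-0.035  0.116]
p1a [0.558 0.162] bench [-0.006  0.127]
p1b [0.489 0.145] bench [-0.073  0.103]
p2 [0.51  0.051] bench [-0.042  0.012]
p2a [0.54 0.06] bench [-0.013  0.023]
p2b [0.471 0.043] bench [-0.08  0.  ]
p3 [ 0.493 -0.071] bench [-0.046 -0.112]
p3a [ 0.522 -0.084] bench [-0.016 -0.121]
p3b [ 0.456 -0.058] bench [-0.085 -0.103]
blade1 [0.63  0.146] bench [0.067 0.119]
blade2 [0.619 0.087] bench [0.063 0.059]
h [ 0.61  -0.049] bench [ 0.068 -0.078]
bladetip [0.676 0.14 ] bench [0.114 0.118]
```

Sides come out as 0.246 by 0.337 m against 0.26 by 0.34, and peg spacing as 104–124 mm, which is good enough. The bench is turned by −6°, and its sweep direction is (0.105, 0.994). I'll set the jaws crosswise, about 35 mm open, as a rake. Each peg gets its own push, starting with the one nearest the tray. First move is to go above the spot behind that peg.

Call:
apply_moves([
  [[-0.2,0.32,-0.371,-0.07,-73.4],[-0.2,0.32,-0.371,-0.07,-73.4],[-0.2,0.32,-0.371,-0.07,-73.4],[-0.2,0.32,-0.371,-0.07,-73.4],[-0.2,0.32,-0.371,-0.07,-73.4],[-0.2,0.32,-0.371,-0.07,-73.4],[-0.2,0.32,-0.371,-0.07,-73.4],[-0.2,0.32,-0.371,-0.07,-73.4],[-0.2,0.32,-0.371,-0.07,-73.4],[-0.2,0.32,-0.371,-0.07,-73.4],[-0.2,0.32,-0.371,-0.07,-73.4],[-0.2,0.32,-0.371,-0.07,-73.4]],
])

```text
time: 1.1
tcp_pos: [0.523, 0.1113, 0.1606]
orientation: [0.0, 0.999, -0.054, -0.0]
ft_force: [-0.0, 0.6, 0.1]
grip_width: 0.0345
```

Call:
apply_moves([
  [[-0.2,0,0,-0.03,0],[-0.2,0,0,-0.06,0],[-0.2,0,0,-0.075,0],[-0.2,0,0,-0.075,0],[-0.2,0,0,-0.075,0]],
])

```text
time: 1.52
tcp_pos: [0.5218, 0.1136, 0.0862]
orientation: [0.0, 0.999, -0.053, -0.001]
ft_force: [-0.6, 0.2, 1.1]
grip_width: 0.0341
```

Run:
```python
from h import *
a=look('top','t2.png')['color'][100:250,130:355];b=look('scene','s2.png')['color'][120:300,200:480]
a=cv2.resize(a,None,fx=2,fy=2,interpolation=2);b=cv2.resize(b,(450,290),interpolation=2)
cv2.imwrite('pics/v2.png',np.vstack([a,b]));print(r.read_state()['tcp_pos'])
```

```text
[0.52263206 0.11376616 0.08765461]
```

View pics/v2.png

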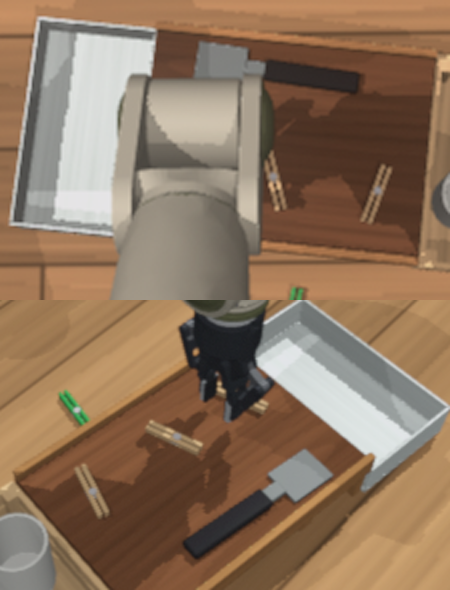

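Top half: the arm hides peg 1 and nothing else has moved. Bottom half: both fingertips stand between peg 2 (175,437) and peg 1 (240,403), with clear space. I'll lower in small steps to find the bench top.

Call:
apply_moves([
  [[-0.2,0,0,-0.004,0],[-0.2,0,0,-0.007,0],[-0.2,0,0,-0.01,0],[-0.2,0,0,-0.012,0],[-0.2,0,0,-0.012,0]],
])

```text
time: 2.03
tcp_pos: [0.5217, 0.1136, 0.0739]
orientation: [0.0, 0.999, -0.052, -0.0]
ft_force: [-0.3, -0.4, 0.3]
grip_width: 0.0341
```

Call:
apply_moves([
  [[-0.2,0,0,-0.001,0],[-0.2,0,0,-0.002,0],[-0.2,0,0,-0.003,0],[-0.2,0,0,-0.003,0],[-0.2,0,0,-0.003,0]],
])

```text
time: 2.45
tcp_pos: [0.5219, 0.1136, 0.0713]
orientation: [0.0, 0.999, -0.053, -0.0]
ft_force: [-0.4, -0.0, 0.5]
grip_width: 0.0342
```

Call:
apply_moves([
  [[-0.2,0.0005,0.006,-0.001,0],[-0.2,0.0015,0.015,-0.001,0],[-0.2,0.003,0.03,-0.001,0],[-0.2,0.005,0.046,-0.001,0],[-0.2,0.0065,0.062,-0.001,0],[-0.2,0.008,0.078,-0.001,0],[-0.2,0.01,0.094,-0.001,0],[-0.2,0.0115,0.11,-0.001,0],[-0.2,0.013,0.125,-0.001,0],[-0.2,0.0145,0.137,-0.001,0],[-0.2,0.0145,0.137,-0.001,0]],
])

```text
time: 3.37
tcp_pos: [0.5363, 0.253, 0.0702]
orientation: [-0.0, 0.999, -0.051, 0.0]
ft_force: [0.1, 0.8, 0.2]
grip_width: 0.0343
```

Run:
```python
from h import *
b=look('scene','s3.png')['color'][100:300,200:490]
cv2.imwrite('pics/v3.png',cv2.resize(b,None,fx=2,fy=2,interpolation=2));print(r.read_state()['tcp_pos'])
```

```text
[0.53622504 0.25166397 0.07012623]
```

View pics/v3.png

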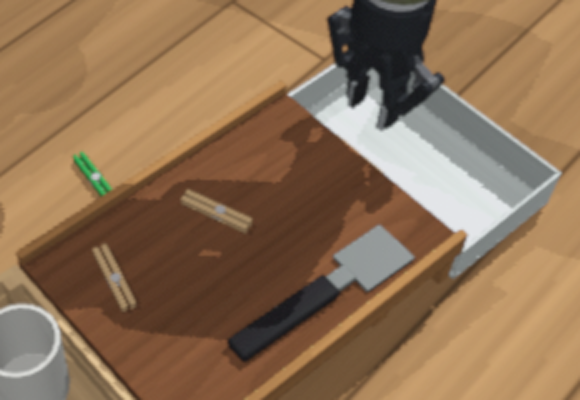

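Peg 1 has left the bench and should be in the tray, hidden behind the fingers. Pegs 2 and 3 and the scraper haven't moved. Next I'll lift and go behind peg 2.

Call:
apply_moves([
  [[-0.2,0,0,0.04,0],[-0.2,-0.005,-0.036,0.06,0],[-0.2,-0.01,-0.072,0.06,0],[-0.2,-0.015,-0.11,0.06,0],[-0.2,-0.02,-0.15,0.06,0],[-0.2,-0.025,-0.19,0.06,0],[-0.2,-0.0335,-0.23,0.06,0],[-0.2,-0.0335,-0.241,0.06,0],[-0.2,-0.0335,-0.241,0.03,0],[-0.2,-0.0335,-0.241,0.01,0],[-0.2,-0.0335,-0.241,0,0],[-0.2,-0.0335,-0.241,0,0]],
])

```text
time: 4.42
tcp_pos: [0.5026, 0.0093, 0.0702]
orientation: [0.0, 0.999, -0.053, -0.001]
ft_force: [-0.4, -0.3, 0.4]
grip_width: 0.0343
```

Run:
```python
from h import *
b=look('scene','s4.png')['color'][100:300,200:490]
cv2.imwrite('pics/v4.png',cv2.resize(b,None,fx=2,fy=2,interpolation=2));print(r.read_state()['tcp_pos'])
```

```text
[0.50298608 0.00947685 0.07050796]
```

View pics/v4.png

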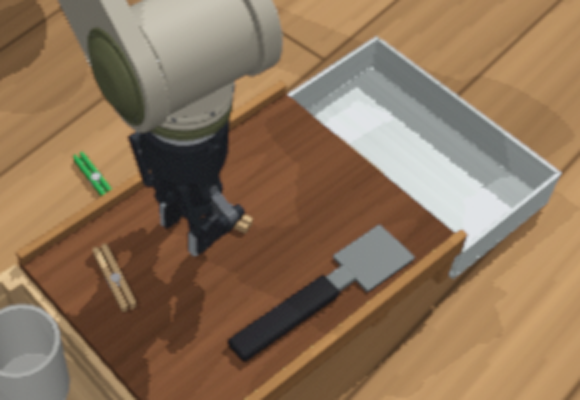

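The fingers are behind peg 2, with peg 3 untouched behind them. The bench end hides the near part of the tray floor, so I'll check the tray from the top camera after this push.

Call:
apply_moves([
  [[-0.2,0.001,0.01,0,0],[-0.2,0.0025,0.025,0,0],[-0.2,0.005,0.045,0,0],[-0.2,0.007,0.067,0,0],[-0.2,0.0095,0.09,0,0],[-0.2,0.012,0.113,0,0],[-0.2,0.0145,0.136,0,0],[-0.2,0.017,0.159,0,0],[-0.2,0.0195,0.182,0,0],[-0.2,0.0215,0.204,0,0],[-0.2,0.024,0.225,0,0],[-0.2,0.026,0.243,0,0]],
])

```text
time: 5.47
tcp_pos: [0.5286, 0.255, 0.0706]
orientation: [-0.0, 0.999, -0.052, 0.0]
ft_force: [0.2, 1.1, -0.9]
grip_width: 0.034
```

Run:
```python
from h import *
print(r.read_state()['tcp_pos'])
```

```text
[0.52863316 0.25497582 0.0706322 ]
```

Call:
apply_moves([
  [[-0.2,0,0,0.04,0],[-0.2,-0.005,-0.036,0.06,0],[-0.2,-0.0433,-0.359,0.06,0],[-0.2,-0.0433,-0.359,0.06,0],[-0.2,-0.0433,-0.359,0.06,0],[-0.2,-0.0433,-0.359,0.06,0],[-0.2,-0.0433,-0.359,0.06,0],[-0.2,-0.0433,-0.359,0.06,0],[-0.2,-0.0433,-0.359,0.06,0],[-0.2,-0.0433,-0.359,0.06,0],[-0.2,-0.0433,-0.359,0.06,0],[-0.2,-0.0433,-0.359,0.025,0]],
])

```text
time: 6.47
tcp_pos: [0.4889, -0.1088, 0.1]
orientation: [0.002, 0.999, -0.054, 0.005]
ft_force: [1.0, -0.6, 0.5]
grip_width: 0.0344
```

Run:
```python
from h import *
a=look('top','t5.png')['color'][100:250,130:420];b=look('scene','s5.png')['color'][120:300,130:410]
a=cv2.resize(a,None,fx=2,fy=2,interpolation=2);b=cv2.resize(b,(580,290),interpolation=2)
cv2.imwrite('pics/v5.png',np.vstack([a,b]));print(r.read_state()['tcp_pos'])
```

```text
[ 0.48375179 -0.10495885  0.09238177]
```

View pics/v5.png

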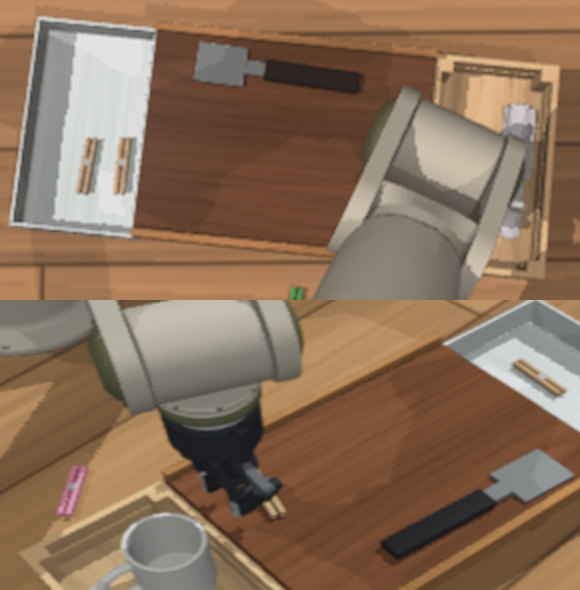

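Both pegs lie in the tray, at (88,165) and (122,165) in the top half. In the bottom half the fingertips are just behind peg 3 (270,505), clear of the mug. I'll lower gently and check the force.

Call:
apply_moves([
  [[-0.2,0,0,0,0],[-0.2,0,0,-0.008,0],[-0.2,0,0,-0.014,0],[-0.2,0,0,-0.019,0],[-0.2,0,0,-0.023,0],[-0.2,0,0,-0.025,0],[-0.2,0,0,-0.025,0]],
])

```text
time: 7.15
tcp_pos: [0.4855, -0.1063, 0.07]
orientation: [-0.0, 0.999, -0.052, -0.0]
ft_force: [-0.2, 0.2, 0.3]
grip_width: 0.0343
```

Call:
apply_moves([
  [[-0.2,0.0005,0.006,0,0],[-0.2,0.0015,0.014,0,0],[-0.2,0.003,0.026,0,0],[-0.2,0.004,0.04,0,0],[-0.2,0.006,0.057,0,0],[-0.2,0.008,0.075,0,0],[-0.2,0.01,0.095,0,0],[-0.2,0.012,0.115,0,0],[-0.2,0.0145,0.135,0,0],[-0.2,0.016,0.152,0,0],[-0.2,0.017,0.163,0,0],[-0.2,0.0175,0.167,0,0]],
])

```text
time: 8.15
tcp_pos: [0.503, 0.0626, 0.0704]
orientation: [-0.0, 0.999, -0.051, 0.0]
ft_force: [0.4, -0.5, 1.1]
grip_width: 0.0341
```

Run:
```python
from h import *
b=look('scene','s6.png')['color'][100:300,200:490]
cv2.imwrite('pics/v6.png',cv2.resize(b,None,fx=2,fy=2,interpolation=2));print(r.read_state()['tcp_pos'])
```

```text
[0.50307312 0.06220783 0.07039569]
```

View pics/v6.png

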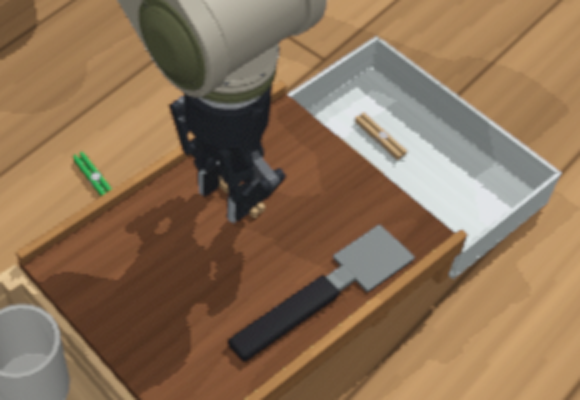

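Peg 3 is square across both fingertips at (240,200), and one tray peg shows at (380,135). I'll push it the rest of the way off.

Call:
apply_moves([
  [[-0.2,0.001,0.006,0,0],[-0.2,0.0015,0.016,0,0],[-0.2,0.003,0.032,0,0],[-0.2,0.005,0.05,0,0],[-0.2,0.007,0.07,0,0],[-0.2,0.0095,0.09,0,0],[-0.2,0.0115,0.112,0,0],[-0.2,0.014,0.134,0,0],[-0.2,0.0165,0.156,0,0],[-0.2,0.0185,0.176,0,0],[-0.2,0.0205,0.19,0,0],[-0.2,0.0205,0.19,0,0]],
])

```text
time: 9.2
tcp_pos: [0.5236, 0.2528, 0.0702]
orientation: [-0.0, 0.999, -0.052, 0.0]
ft_force: [0.4, -0.5, 0.8]
grip_width: 0.0343
```

Call:
apply_moves([
  [[-0.2,0,0,0.04,0],[-0.2,0,0,0.08,0],[-0.2,-0.02,0.03,0.12,0],[-0.2,-0.06,0.05,0.13,0],[-0.2,-0.1,0.07,0.13,0],[-0.2,-0.14,0.09,0.13,0],[-0.2,-0.18,0.11,0.13,0],[-0.2,-0.22,0.13,0.13,0],[-0.2,-0.25,0.15,0.13,0],[-0.2,-0.27,0.17,0.13,0],[-0.2,-0.27,0.17,0.13,0],[-0.2,-0.27,0.17,0.13,0]],
])

```text
time: 10.2
tcp_pos: [0.2522, 0.4212, 0.2004]
orientation: [-0.0, 0.999, -0.051, 0.0]
ft_force: [0.0, 0.2, -0.6]
grip_width: 0.0339
```

Run:
```python
from h import *
a=look('top','t7.png')['color'][95:280,130:420];b=look('scene','s7.png')['color'][100:400,130:490]
a=cv2.resize(a,None,fx=1.7,fy=1.7,interpolation=2);b=cv2.resize(b,(a.shape[1],280),interpolation=2)
cv2.imwrite('pics/v7.png',np.vstack([a,b]));print(r.read_state()['tcp_pos'])
```

```text
[0.25430566 0.42005278 0.20021577]
```

View pics/v7.png

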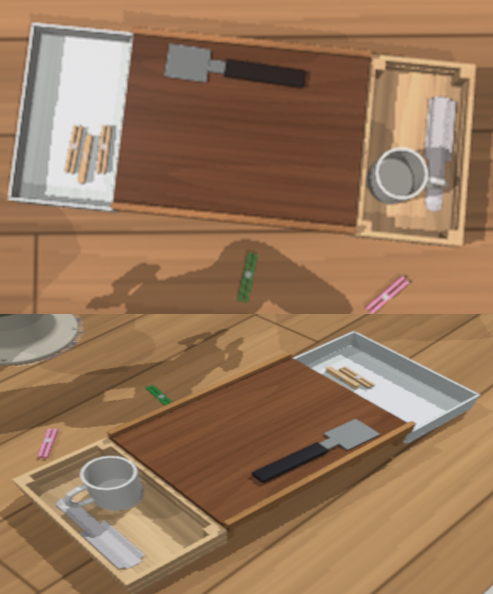

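All three pegs are in the tray, at (74,150), (86,158) and (105,150) in the top half. The scraper, mug, shoe horn and both look-alikes are where they started, and the arm is clear.

```bash
python3 -c "
from h import *
print(r.job_done())"
```

```text
the job is handed in; nothing more can be done
None
```

All three wooden pegs are in the metal tray, and the job is handed in. I pushed them off the tray end one at a time, nearest the tray first, with the fingertips part-open as a rake.

- **Final check:** the last top and scene pictures show the three pegs in the tray. The scraper, mug, shoe horn and the green and pink look-alikes look unmoved by eye. The arm had moved well clear.
- **Limits:** the clock read 10.2 s after the last move, against the 51 s limit. Force readings at the end of each move stayed below about 1.5 N; I did not see peaks during a move.
- **Measurements that were off:** I measured the bench width as about 246 mm rather than 260 mm, probably from misreading a corner. One gap between pegs came out as 124 mm rather than about 105 mm. Neither affected the result.

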